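# Balance a keyhole hanger plate on the pipe crown for tacking

### The job

Take the hanger plate off its keyhole screw on the sloping jig, lay it flat on the bench and let go of it. Then take it again by its middle and leave it balanced by itself on the rounded crown of the half-pipe saddle, level, centred and straight across the pipe between the four pins, ready for tacking. Do not disturb the other things on the bench.

Things in the scene. Friction and masses are not known exactly. Their poses are not given: they have to be found in the camera images.
- plate_mid (a point): Centre and balance point of the loose aluminium hanger plate, 160 x 50 x 10 mm, half-way through its thickness; 0.15 to 0.25 kg; both ends and faces alike. x along its length, y along its width, z out of its face. It starts hung on the jig, sloping 30 deg: +x up the slope away from the robot, +z out of the slope, up and towards the robot.
- keyhole (a point): Centre of the entry hole (26 x 24 mm) of the upper keyhole, 37 mm from plate_mid along x; from it a 10 mm wide slot runs outward to 66 mm. The screw starts in the slot's end, 62 mm from plate_mid. Freed by moving the plate 25 mm (give or take 4) up the slope, then straight out along its z by 15 mm or more. A like keyhole is at the other end.
- low_end (a point): Point on the plate's middle line, 55 mm from plate_mid towards its lower end. The plate sticks out past the jig from 15 mm below plate_mid downwards; there both 50 mm edges are open to fingers, also past its underside. Higher up the jig's rails cover the edges.
- screw (a point): Top of the jig's screw: head 16 mm across, 4 thick, its top 17.5 mm off the sloping face; shank 8 mm. The jig is a fixed steel stand 90 mm wide, its face sloping at 30 deg down to the robot; rails 14 mm high stand 5 mm clear of the plate's edges and end 15 mm below plate_mid's start. Frame: x level, pointing up-hill, z vertical.
- crown (a point): Middle of the top line of the fixed half-pipe saddle, 69 mm above the bench; base 160 x 116 mm. Outer radius 57 mm, axis along y, only 40 mm long in y, so fingers fit past its ends. The plate is to lie across, its length along x, either way round. It tips about 1 deg per 1 mm that its middle is off along x and slides off when far off.
- pin (a point): Top of one of the saddle's four upright pins, 16 mm thick, 26 mm higher than the crown; they stand 58 mm along x and 44 mm along y either side of the crown, flanking the plate's ends and keeping fingers away from there.
- strip: plain steel strip, 120 x 50 x 10 mm, no holes, flat on the bench (not the hanger plate) (a bystander; origin at its underside)
- tube: square steel tube offcut, 50 mm cube, open ends (a bystander; origin at its underside)
- spray: grey can, 56 mm across, 150 mm tall, upright (a bystander; origin at its underside)
- hammer: hammer lying on the bench (a bystander; origin at its underside)
- brush: brush lying on the bench (a bystander; origin at its underside)
- clamp: bar clamp 200 mm long lying on the bench (a bystander; origin at its underside)
Not all that is in view belongs to the job. Leave any red or turquoise look-alike of the part that bears screw alone.

How it is judged:
By the outcome, as a careful person would: the job done as asked, in the order asked, and still so for the second after the job is handed in, with the robot touching nothing.
It also fails if it takes over 70 s, if anything falls off the work surface, if the arm or the gripper's body presses on something with over 40 N, if the wrist force passes 120 N, or if a joint passes its speed limit or range.

### The arm

A 6-joint arm with a two-finger parallel gripper is mounted at the origin on the work surface. World frame = base frame: x ahead of the robot, y to its left, z up, the work surface at z = 0. Lengths are in mm, angles in rad, forces in N, time in s.
With the tool pointing down it reaches from about 275 to 750 mm from the base axis. Payload 10.2 kg.
Tool frame: the origin (TCP) lies between the finger pads; the fingertips stand 11 mm ahead of it and the grasp point (between the pads) lies 8 mm behind it; z points along the fingers, y is the line along which they close (so a half turn about z gives the same grasp; the last joint's range is limited). The gripper opens to 85 mm and grips with 20 to 120 N. Pads are 22 mm wide; open, the fingers measure 114 mm over their backs; the gripper's body (76 mm by 85 mm) begins 54 mm behind the grasp point. The pads swing forward as they close: fully open they stand 13 mm farther back than shut.
Start: joints at [-1.394, 0.313, 1.498, -0, 1.331, -0.223], TCP at [204.336, -483.609, 242.294] pointing down, gripper open.
Joint ranges: [-2.94, 2.94], [-0.97, 2.17], [0.19, 2.56], [-1.23, 4.37], [0.02, 3.11], [-2.88, 2.88]. Speed limits (rad/s): [2.39, 2.39, 3.01, 3.14, 3.14, 3.14].

### API

Orientations are given as a unit quaternion [w, x, y, z].
In Python, from rig import sense, eyes, finish_job gives the robot as it stands.
- The arm moves only by the shell command python3 -m jog 'ROWS' [FORCE]. ROWS is JSON, a list of rows, each a list of 7 numbers: the shift along the tool's x, y, z in m, then the turn, a rotation vector about the tool's x, y, z in rad, then the finger opening in m, from 0 to 0.0854. In form: [[dx, dy, dz, rx, ry, rz, gripper], ...]. A call has 1 to 5 rows; each row shifts and turns the commanded pose from where the row before left it, along the tool's axes as they then stand; what a row does not reach is not made up. A row lasts 1/10 s, in which the tool goes at most 50 mm and 8.59 degrees, less where a joint would pass 70% of its speed; a pose out of reach is approached as far as the arm can. A call is refused whole if a number of a shift passes 0.05 or a number of a turn 0.15, either way. A call with a gripper value outside its range is refused whole. The fingers move at their own pace and stop on an object; FORCE is the grip in N (left out, the last holds). Time passes only in rows, so rows that do not move let the fingers close. It gives the time, the measured TCP pose, the force, the opening and the grip force at its end, in the units of the state.
- sense(): the state, without advancing time (a new reading comes with each control period).
- eyes.capture(name): name is "scene" or "top" or "wrist"; returns the picture (420x560x3 uint8, red, green, blue); there is no depth.
- eyes.calibration(name): a dict with "fx", "fy", "cx", "cy" (pixels), "cam_to_world" (4x4, takes a point from camera to world coordinates); the wrist camera has in their place "mount" (4x4, takes a point from camera to tool coordinates, whose origin is the TCP and whose axes are the flange's). Camera axes: x right, y down, z forward; pixel columns grow to the right and rows downward; lengths in mm; the calibration is good to about 2 mm. A picture is of the moment at which its call begins: read the wrist's pose just before it. calibration takes no time and is no camera call.
- finish_job(): hands the job in; it is judged then, once.
The state is a dict: "time_s": time; "joints": joint angles; "dq": joint speeds; "tau": joint torques, N m; "eef_pos": TCP position; "ee_rot": TCP orientation; "force": force on the tool from outside, world axes, zero at the start; "wrist_torque": the same for the moment, N m; "grip_width": opening from 0.0 (shut) to 1.0 (fully open); "grip_force": force on a finger pad.
Only numpy, scipy, OpenCV 4.12 (cv2) and the standard library are available. Lean on these libraries where they do the work, as an engineer would, in place of code of your own. Each camera call takes 0.05 s, during which the arm holds its last target. There are 200 camera calls.

## Working session

There is one attempt and no reset: what is moved stays moved. The work goes in short steps, Python scripts to look and compute and a shell command to move; the robot and the scene stay as the last step left them, time stands still between calls to the robot, and variables do not carry over. Pictures are saved under pics/ and viewed, at most 10 in all, crops included, and the job is handed in when it is done.

```bash
ls; mkdir -p pics
cat > h.py <<'E'
import numpy as np,cv2
from scipy.spatial.transform import Rotation as R
from rig import sense,eyes,finish_job
np.set_printoptions(precision=4,suppress=True)
def snap(n,f):
    im=eyes.capture(n); cv2.imwrite('pics/'+f,im[:,:,::-1]); return im
def pose():
    s=sense(); T=np.eye(4); q=s['ee_rot']; T[:3,:3]=R.from_quat([q[1],q[2],q[3],q[0]]).as_matrix(); T[:3,3]=s['eef_pos']; return T
def cam(n,T=None):
    c=eyes.calibration(n)
    M=np.array(c['cam_to_world']) if n!='wrist' else (pose() if T is None else T)@np.array(c['mount'])
    return c,M
def ray(n,u,v,T=None):
    c,M=cam(n,T); d=M[:3,:3]@np.array([(u-c['cx'])/c['fx'],(v-c['cy'])/c['fy'],1]); return M[:3,3],d
def onz(n,u,v,z,T=None):
    o,d=ray(n,u,v,T); return o+d*(z-o[2])/d[2]
def proj(n,P,T=None):
    c,M=cam(n,T); p=np.linalg.inv(M)@np.append(P,1); return np.array([c['fx']*p[0]/p[2]+c['cx'],c['fy']*p[1]/p[2]+c['cy']])
def tri(obs):
    A=np.zeros((3,3));b=np.zeros(3)
    for o,d in obs:
        d=d/np.linalg.norm(d);Q=np.eye(3)-np.outer(d,d);A+=Q;b+=Q@o
    return np.linalg.solve(A,b)
E
python3 - <<'E'
from h import *
a=snap('scene','s0.png');b=snap('top','t0.png')
s=sense();print(s)
for n in('scene','top'):print(eyes.calibration(n))
E
```

```text
pics
{'time_s': 0.1, 'joints': array([-1.3944,  0.3134,  1.4984,  0.    ,  1.331 , -0.2234]), 'dq': array([-0.0013, -0.0015, -0.002 , -0.0015, -0.    , -0.0012]), 'tau': array([  0.0023, -41.29  , -26.0141,  -0.0002,   0.003 ,  -0.    ]), 'eef_pos': array([ 204.3011, -483.38  ,  241.8073]), 'ee_rot': array([-0.0006,  0.9801,  0.1986,  0.    ]), 'force': array([ 0.7309, -0.2108,  0.0672]), 'wrist_torque': array([0.0025, 0.0075, 0.0499]), 'grip_force': 0.0, 'grip_width': 1.0018324857847503}
{'fx': 467.6821716541458, 'fy': 467.6821716541458, 'cx': 278.49552386022316, 'cy': 205.37744713973763, 'cam_to_world': array([[    0.9758,     0.1391,    -0.1687,   722.2775],
       [    0.2181,    -0.5635,     0.7968, -1058.94  ],
       [    0.0158,    -0.8143,    -0.5802,   940.5005],
       [    0.    ,     0.    ,     0.    ,     1.    ]])}
{'fx': 392.5506258447758, 'fy': 392.5506258447758, 'cx': 281.5756440483149, 'cy': 211.35701213297853, 'cam_to_world': array([[  -0.0201,   -0.9808,    0.194 ,  243.7076],
       [  -0.9996,    0.0235,    0.0155,    1.1021],
       [  -0.0198,   -0.1936,   -0.9809, 1455.7495],
       [   0.    ,    0.    ,    0.    ,    1.    ]])}
```

View pics/t0.png

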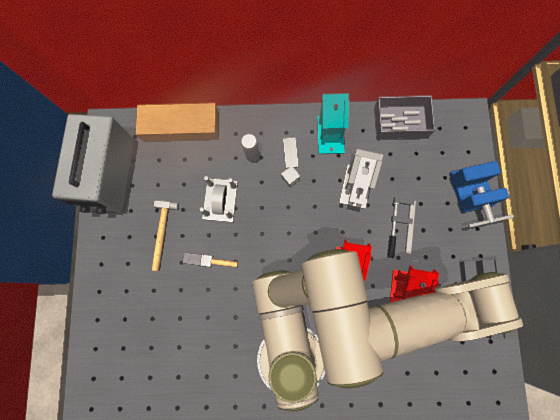

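View pics/s0.png

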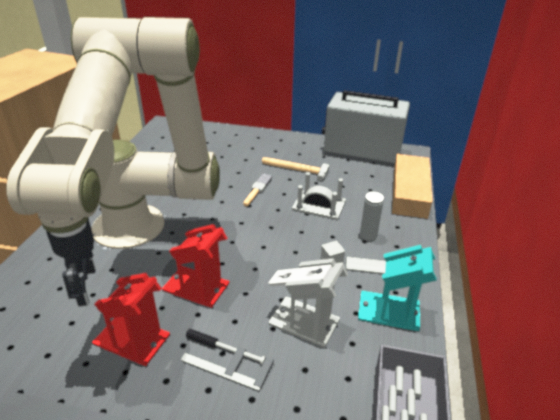

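The steel jig with the plate is at (360,180) in top and (310,290) in scene. The saddle is at (219,200) in top and (319,195) in scene. I'll enlarge both.

Run:
```python
from h import *
t=cv2.imread('pics/t0.png');s=cv2.imread('pics/s0.png')
def c(i,u,v,w,h,k):return cv2.resize(i[v:v+h,u:u+w],(w*k,h*k),interpolation=cv2.INTER_CUBIC)
A=np.vstack([np.hstack([c(t,330,140,66,75,6)[:300],c(t,190,165,66,75,6)[:300]]),np.hstack([c(s,263,250,99,75,4),c(s,280,165,99,75,4)])[:,:792]])
cv2.imwrite('pics/c0.png',A);print(A.shape)
```

```text
(600, 792, 3)
```

View pics/c0.png

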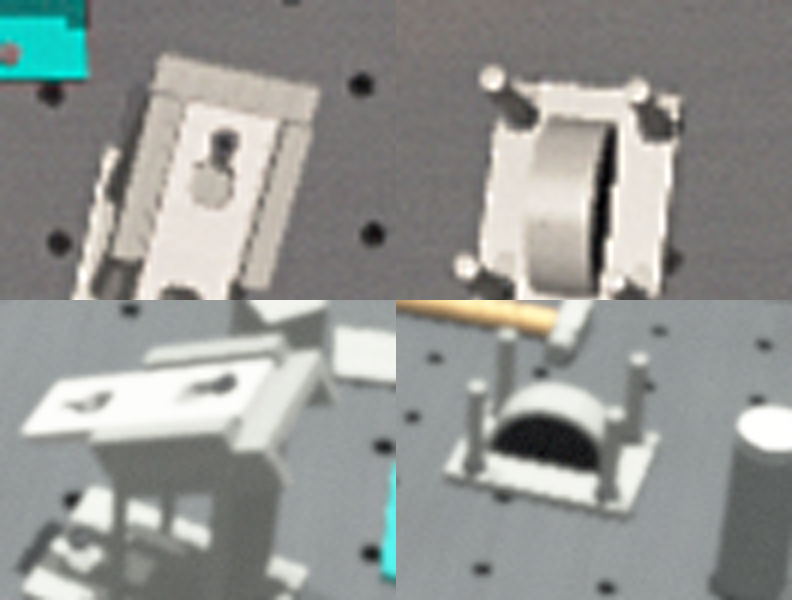

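Crops: screw head at top (367.0,163.7) and scene (319.2,270). Pin tops are at top (206,177.5), (230.3,180.3), (201.7,209.5), (228.2,212.5), and also visible in scene.

Run:
```python
from h import *
S=tri([ray('top',367,163.7),ray('scene',319.2,270)]);print('screw',S)
print('hole',tri([ray('top',365.3,171),ray('scene',313,272)]))
P=np.array([onz('top',*p,95) for p in[(206,177.5),(230.3,180.3),(201.7,209.5),(228.2,212.5)]]);print(P,P.mean(0))
Q=np.array([onz('scene',*p,95) for p in[(300.5,186.3),(307.5,174.3),(340.5,179.5),(334.5,193)]]);print(Q,Q.mean(0))
print(eyes.calibration('wrist'))
print(pose())
```

```text
screw [ 650.4794 -266.4679  196.7318]
hole [ 633.09   -261.6539  181.2447]
[[643.9223 292.8781  95.    ]
 [631.1991 204.8878  95.    ]
 [526.3675 306.1641  95.    ]
 [513.2506 211.7195  95.    ]] [578.6849 253.9124  95.    ]
[[523.442  225.9032  95.    ]
 [533.2103 306.143   95.    ]
 [647.6942 300.2792  95.    ]
 [637.9569 213.4476  95.    ]] [585.5759 261.4432  95.    ]
{'fx': 334.59277963551995, 'fy': 334.59277963551995, 'cx': 281.53932587566123, 'cy': 208.7143954578951, 'mount': array([[  -0.0012,   -0.9588,   -0.2839,   71.229 ],
       [   1.    ,   -0.0013,    0.0001,   -0.3336],
       [  -0.0005,   -0.2839,    0.9588, -131.3395],
       [   0.    ,    0.    ,    0.    ,    1.    ]])}
[[   0.9211    0.3892   -0.0002  204.3011]
 [   0.3892   -0.9211    0.0011 -483.38  ]
 [   0.0003   -0.0011   -1.      241.8073]
 [   0.        0.        0.        1.    ]]
```

```bash
python3 -m jog '[[0,0,-0.045,0,0,0,0.0854],[0,0,-0.045,0,0,0,0.0854],[0.04,-0.01,0,0,0,0,0.0854],[0.046,-0.01,0,0,0,0,0.0854],[0.046,-0.01,0,0,0,0,0.0854]]' 60
python3 -m jog '[[0.046,-0.01,0,0,0,0,0.0854],[0.046,-0.01,0,0,0,0,0.0854],[0.046,-0.01,0,0,0,0,0.0854],[0.046,-0.01,0,0,0,0,0.0854],[0.046,-0.01,0,0,0,0,0.0854]]'
python3 -m jog '[[0.046,-0.01,0,0,0,0.13,0.0854],[0,0,0,0,0,0.13,0.0854],[0,0,0,0,0,0.13,0.0854],[0,0,0,0,0,0.13,0.0854],[0,0,0,0,0,0.14,0.0854]]'
python3 -m jog '[[0,0,0,0,0.13,0,0.0854],[0,0,0,0,0.13,0,0.0854],[0,0,0,0,0.13,0,0.0854],[0,0,0,0,0.13,0,0.0854],[0,0,0,0,0,0,0.0854]]'
python3 - <<'E'
from h import *
T=pose();print(T);im=snap('wrist','w1.png');np.save('T1.npy',T);print(sense()['joints'])
E
```

```text
time_s: 0.6
eef_pos: [315.2, -403.5, 332.2]
ee_rot: [-0.0, 0.98, 0.198, 0.0]
force: [0.3, -1.0, 1.1]
grip_width: 0.998
grip_force: 0.0
time_s: 1.1
eef_pos: [508.0, -267.5, 332.0]
ee_rot: [-0.0, 0.98, 0.199, -0.0]
force: [0.2, -1.8, 0.6]
grip_width: 1.002
grip_force: 0.0
time_s: 1.6
eef_pos: [545.1, -241.7, 331.8]
ee_rot: [-0.0, 0.991, -0.132, -0.0]
force: [0.2, -0.3, -0.3]
grip_width: 1.001
grip_force: 0.0
time_s: 2.1
eef_pos: [543.3, -241.0, 330.8]
ee_rot: [0.033, 0.958, -0.126, 0.254]
force: [0.2, -0.2, 0.6]
grip_width: 0.997
grip_force: 0.0
[[   0.839    -0.2582    0.479   543.3235]
 [  -0.2249   -0.9661   -0.1268 -241.027 ]
 [   0.4955   -0.0014   -0.8686  330.8327]
 [   0.        0.        0.        1.    ]]
[-0.7043  0.1669  1.5328  0.2582  0.9832  1.034 ]
```

View pics/w1.png

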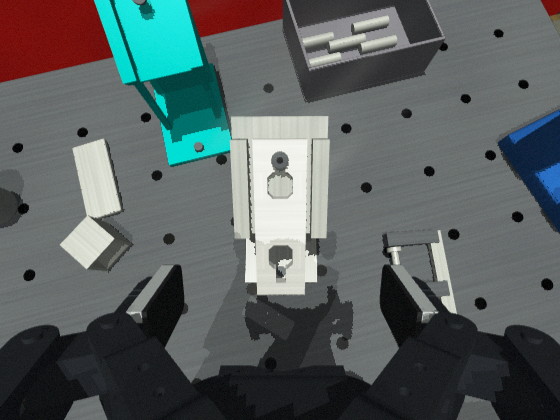

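Wrist picture: plate is upright in the image, screw at (280,158), lower end at v≈294 with u 257–304. The jig's outer edges are u 231 and 328, so the tool is already aligned with the slope.

Run:
```python
from h import *
from scipy.optimize import least_squares
T=np.load('T1.npy')
def fr(psi):
    c,s=np.cos(psi),np.sin(psi);u=np.array([c*.866,s*.866,.5]);w=np.array([-s,c,0]);return u,w,np.cross(u,w)
obs=[('wrist',(0,0,0),280,158),('top',(0,0,0),367,163.7),('scene',(0,0,0),319.2,270),('wrist',(-142,25,-7.5),257,294),('wrist',(-142,-25,-7.5),304,294),('scene',(-142,25,-7.5),278,264+5.5),('scene',(-142,-25,-7.5),268.5,283)]
def f(p):
    u,w,n=fr(p[3]);r=[]
    for nm,l,a,b in obs:
        k=1
        r+=list((proj(nm,p[:3]+l[0]*u+l[1]*w+l[2]*n,T)-[a,b])*k)
    return r
r=least_squares(f,[650,-266,197,-.26],loss='soft_l1');print(r.x,np.degrees(r.x[3]));print(r.fun.reshape(-1,2) if len(r.fun)==14 else r.fun)
u,w,n=fr(r.x[3]);mid=r.x[:3]-62*u-12.5*n;low=mid-55*u
print('mid',mid,'low',low)
print('low in tool',T[:3,:3].T@(low-T[:3,3]),'screw',T[:3,:3].T@(r.x[:3]-T[:3,3]))
Rg=np.column_stack([u,-w,-n]);print('rotvec',R.from_matrix(T[:3,:3].T@Rg).as_rotvec())
np.save('jig.npy',np.r_[mid,r.x[3]])
for l in[(-15,45),(-15,-45)]: pass
```

```text
[ 649.2982 -268.1976  199.5734   -0.2622] -15.024577211919228
[[-0.1755 -0.1893]
 [ 0.4632 -0.6867]
 [-1.6527 -0.2318]
 [-0.9971 -0.2658]
 [ 0.1586 -0.2713]
 [-1.7722  1.1466]
 [-1.8273  0.1138]]
mid [ 603.478  -255.899   157.7484] low [ 557.4762 -243.5517  130.2484]
low in tool [-86.9489  -0.9364 181.3277] screw [ 29.982   -0.9283 168.2204]
rotvec [-0.0017  0.0052  0.0003]
```

```bash
python3 -m jog '[[-0.044,-0.001,0.03,0,0.005,0,0.0854],[-0.043,0,0.045,0,0,0,0.0854],[0,0,0.045,0,0,0,0.0854],[0,0,0.04,0,0,0,0.0854],[0,0,0.01,0,0,0,0.0854]]' 80
python3 -m jog '[[0,0,0.01,0,0,0,0.0854],[0,0,0.011,0,0,0,0.0854],[0,0,0,0,0,0,0.0854],[0,0,0,0,0,0,0.065],[0,0,0,0,0,0,0.065]]'
python3 - <<'E'
from h import *
T=pose();print(T);j=np.load('jig.npy');u=np.array([np.cos(j[3])*.866,np.sin(j[3])*.866,.5]);print(T[:3,:3].T@(j[:3]-55*u-T[:3,3]));im=snap('wrist','w2.png');np.save('T2.npy',T)
E
```

```text
time_s: 2.65
eef_pos: [559.7, -244.2, 152.6]
ee_rot: [0.032, 0.959, -0.125, 0.254]
force: [-0.7, 0.7, 0.2]
grip_width: 1.002
grip_force: 0.0
time_s: 3.15
eef_pos: [569.2, -247.5, 139.5]
ee_rot: [0.034, 0.957, -0.125, 0.258]
force: [1.0, -0.1, 0.2]
grip_width: 0.759
grip_force: 0.0
[[   0.8356   -0.2573    0.4854  569.1728]
 [  -0.2222   -0.9663   -0.1298 -247.489 ]
 [   0.5024    0.0006   -0.8646  139.4644]
 [   0.        0.        0.        1.    ]]
[-15.2786  -0.8003   1.7805]
```

View pics/w2.png

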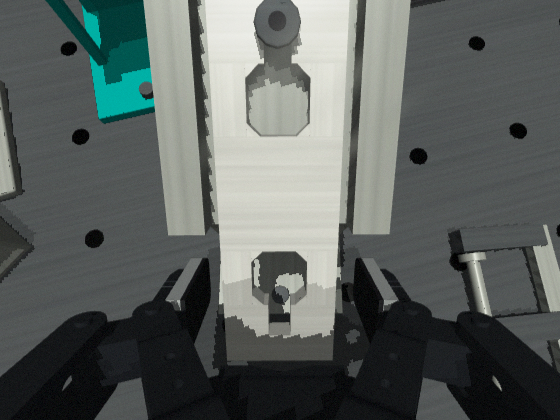

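Fingers straddle the plate (edges u≈220–340, pads 208 and 357) but stopped 15 mm too far uphill. I'll correct that and close.

```bash
python3 -m jog '[[-0.009,-0.001,0,0,0,0,0.065],[-0.008,0,0.003,0,0,0,0.065],[0,0,0.008,0,0,0,0.065],[0,0,0,0,0,0,0.065],[0,0,0,0,0,0,0.045]]' 80
python3 -m jog '[[0,0,0,0,0,0,0.04],[0,0,0,0,0,0,0.04],[0,0,0,0,0,0,0.04],[0,0,0,0,0,0,0.04],[0,0,0,0,0,0,0.04]]'
python3 - <<'E'
from h import *
T=pose();j=np.load('jig.npy');u=np.array([np.cos(j[3])*.866,np.sin(j[3])*.866,.5]);print(T[:3,:3].T@(j[:3]-55*u-T[:3,3]));np.save('Tg.npy',T);print(sense()['wrist_torque'])
E
```

```text
time_s: 3.7
eef_pos: [560.6, -244.0, 120.1]
ee_rot: [0.034, 0.958, -0.125, 0.257]
force: [0.3, 0.8, -0.8]
grip_width: 0.606
grip_force: 0.0
time_s: 4.2
eef_pos: [560.5, -244.0, 120.4]
ee_rot: [0.034, 0.958, -0.125, 0.257]
force: [-2.7, 0.8, 2.2]
grip_width: 0.565
grip_force: 81.9
[ 2.319   0.3484 -9.9862]
[0.0722 0.3825 0.0509]
```

```bash
python3 -m jog '[[0.006,0,-0.0005,0,0,0,0.04],[0.006,0,0,0,0,0,0.04],[0.006,0,0,0,0,0,0.04],[0.007,0,0,0,0,0,0.04],[0,0,0,0,0,0,0.04]]'
python3 - <<'E'
from h import *
T=np.load('Tg.npy');print(T[:3,:3].T@(pose()[:3,3]-T[:3,3]))
E
```

```text
time_s: 4.7
eef_pos: [582.0, -249.8, 133.9]
ee_rot: [0.034, 0.957, -0.125, 0.258]
force: [0.6, 0.7, -1.4]
grip_width: 0.567
grip_force: 82.5
[26.0351  0.089  -0.4367]
```

```bash
python3 -m jog '[[-0.001,0,-0.003,0,0,0,0.04],[0,0,-0.004,0,0,0,0.04],[0,0,-0.005,0,0,0,0.04],[0,0,-0.006,0,0,0,0.04],[0,0,0,0,0,0,0.04]]'
python3 -m jog '[[0,0,-0.01,0,0,0,0.04],[0,0,-0.02,0,0,0,0.04],[0,0,-0.03,0,0,0,0.04],[0,0,-0.03,0,0,0,0.04],[0,0,0,0,0,0,0.04]]'
python3 - <<'E'
from h import *
T=np.load('Tg.npy');print(T[:3,:3].T@(pose()[:3,3]-T[:3,3]));np.save('T3.npy',pose());snap('wrist','w3.png')
t=snap('top','t3.png');d=t
E
```

```text
time_s: 5.2
eef_pos: [571.5, -247.1, 149.5]
ee_rot: [0.034, 0.957, -0.125, 0.258]
force: [-0.1, -0.3, -1.9]
grip_width: 0.562
grip_force: 82.5
time_s: 5.7
eef_pos: [527.9, -235.8, 230.2]
ee_rot: [0.035, 0.957, -0.125, 0.26]
force: [1.2, -0.7, -1.8]
grip_width: 0.566
grip_force: 82.9
[  25.9757    0.4647 -111.8355]
```

View pics/w3.png

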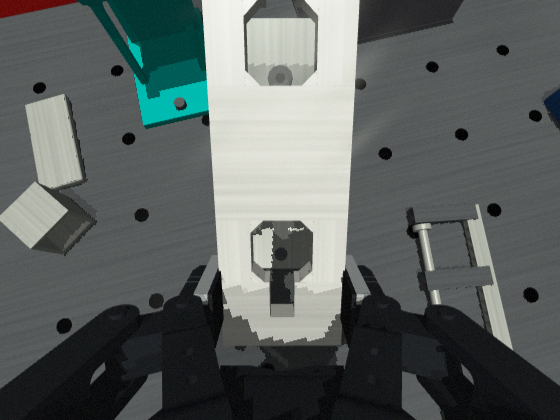

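Plate is free and clear of the screw. Now raise, level it and yaw 10° left.

```bash
python3 -m jog '[[0.015,0,-0.026,0,0,0,0.04],[0.015,0,-0.026,0,0,0,0.04],[0,0,0,0,-0.1,0,0.04],[0,0,0,0,-0.1,0,0.04],[0,0,0,0,-0.1,0,0.04]]'
python3 -m jog '[[0,0,0,0,-0.1,0,0.04],[0,0,0,0,-0.1,0,0.04],[0,0,0,0,-0.02,0,0.04],[0,0,0,0,0,-0.09,0.04],[0,0,0,0,0,-0.09,0.04]]'
python3 - <<'E'
from h import *
T=pose();print(T);print(T[:3,:3].T@(np.array([423,15,200])-T[:3,3]))
for p in[(290,165),(283,180),(300,180),(340,240),(237,262),(345,260),(372,245)]:print(p,onz('top',*p,0))
E
```

```text
time_s: 6.3
eef_pos: [527.9, -235.3, 285.0]
ee_rot: [0.014, 0.986, -0.129, 0.109]
force: [0.2, -0.2, -1.0]
grip_width: 0.563
grip_force: 83.3
time_s: 6.8
eef_pos: [528.1, -235.2, 284.7]
ee_rot: [0.0, 0.999, -0.038, 0.003]
force: [-0.0, 0.2, -1.7]
grip_width: 0.562
grip_force: 83.2
[[   0.9971   -0.076     0.0051  528.1099]
 [  -0.076    -0.9971   -0.0003 -235.1625]
 [   0.0051   -0.0001   -1.      284.718 ]
 [   0.        0.        0.        1.    ]]
[-124.244  -241.4425   84.1159]
(290, 165) [713.6429 -12.1471   0.    ]
(283, 180) [654.2442  16.1809   0.    ]
(300, 180) [652.5715 -49.046    0.    ]
(340, 240) [ 417.9573 -190.7978    0.    ]
(237, 262) [344.8795 192.6402   0.    ]
(345, 260) [ 343.6771 -205.5284    0.    ]
(372, 245) [ 396.7226 -307.9648    0.    ]
```

```bash
python3 -m jog '[[-0.01,-0.03,0,0,0,0,0.04],[-0.02,-0.04,0,0,0,0,0.04],[-0.02,-0.04,0,0,0,0,0.04],[-0.02,-0.04,0,0,0,0,0.04],[-0.02,-0.04,0,0,0,0,0.04]]'
python3 -m jog '[[-0.02,-0.035,0,0,0,0,0.04],[-0.014,-0.017,0.03,0,-0.05,0,0.04],[0,0,0.045,0,-0.04,0,0.04],[0,0,0.045,0,-0.04,0,0.04],[0,0,0,0,0,0,0.04]]'
python3 - <<'E'
from h import *
T=pose();print(T);np.save('T4.npy',T);snap('scene','s4.png');snap('wrist','w4.png')
s=cv2.imread('pics/s4.png');w=cv2.imread('pics/w4.png')
print(proj('scene',T[:3,3]))
u,v=proj('scene',T[:3,3]).astype(int);c=cv2.resize(s[max(v-60,0):v+60,max(u-70,0):u+70],None,fx=4,fy=4,interpolation=2)
cv2.imwrite('pics/c4.png',c)
E
```

```text
time_s: 7.3
eef_pos: [452.4, -37.0, 284.6]
ee_rot: [0.0, 0.999, -0.04, 0.003]
force: [0.5, 0.3, -1.4]
grip_width: 0.565
grip_force: 83.3
time_s: 7.8
eef_pos: [415.1, 17.1, 161.0]
ee_rot: [-0.003, 0.997, -0.04, -0.067]
force: [-0.7, -0.1, -0.5]
grip_width: 0.568
grip_force: 84.2
[[  0.9878  -0.0799  -0.134  415.1309]
 [ -0.079   -0.9968   0.0121  17.0875]
 [ -0.1345  -0.0014  -0.9909 160.9948]
 [  0.       0.       0.       1.    ]]
[251.9217 200.4708]
```

View pics/c4.png

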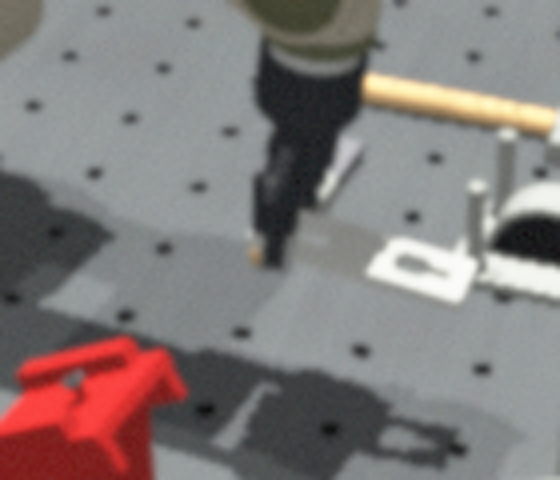

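```bash
python3 -m jog '[[0.006,0,0.04,0,0,0,0.04],[0.006,0,0.044,0,0,0,0.04],[0.005,0,0.035,0,0,0,0.04],[0.002,0,0.014,0,0,0,0.04],[0,0,0,0,0,0,0.04]]'
python3 -m jog '[[0,0,0.003,0,0,0,0.04],[0,0,0.003,0,0,0,0.04],[0,0,0,0,0,0,0.04]]'
python3 -m jog '[[0,0,0.002,0,0,0,0.04],[0,0,0,0,0,0,0.04]]'
```

```text
time_s: 8.4
eef_pos: [421.1, 15.6, 31.8]
ee_rot: [-0.002, 0.997, -0.04, -0.062]
force: [0.3, -0.1, -1.7]
grip_width: 0.565
grip_force: 84.2
time_s: 8.7
eef_pos: [420.0, 15.8, 26.2]
ee_rot: [-0.002, 0.997, -0.04, -0.061]
force: [0.3, -0.0, -2.4]
grip_width: 0.561
grip_force: 84.2
time_s: 8.9
eef_pos: [419.3, 16.0, 23.6]
ee_rot: [-0.002, 0.997, -0.04, -0.062]
force: [0.0, -0.2, -1.8]
grip_width: 0.562
grip_force: 84.2
```

```bash
python3 -m jog '[[0.0005,0,0.003,0,0,0,0.04],[0.0005,0,0.003,0,0,0,0.04],[0,0,0,0,0,0,0.04]]'
python3 -m jog '[[0,0,0.002,0,0,0,0.04],[0,0,0,0,0,0,0.04]]'
python3 -m jog '[[0,0,0.002,0,0,0,0.04],[0,0,0,0,0,0,0.04]]'
```

```text
time_s: 9.2
eef_pos: [419.2, 16.0, 16.9]
ee_rot: [-0.002, 0.997, -0.04, -0.063]
force: [-0.6, 0.2, -1.1]
grip_width: 0.567
grip_force: 84.2
time_s: 9.4
eef_pos: [419.2, 16.0, 15.2]
ee_rot: [-0.002, 0.997, -0.04, -0.062]
force: [-0.8, -0.5, -1.5]
grip_width: 0.566
grip_force: 84.3
time_s: 9.6
eef_pos: [419.1, 16.0, 13.3]
ee_rot: [-0.002, 0.997, -0.04, -0.062]
force: [-0.7, -0.8, 1.3]
grip_width: 0.567
grip_force: 84.5
```

```bash
python3 -m jog '[[0.0005,0,0.002,0,0,0,0.04],[0,0,0,0,0,0,0.04]]' 40
python3 -m jog '[[0.0005,0,0.002,0,0,0,0.04],[0,0,0,0,0,0,0.04]]' 30
python3 -m jog '[[0.0005,0,0.002,0,0,0,0.04],[0,0,0,0,0,0,0.04]]' 20
```

```text
time_s: 9.8
eef_pos: [419.3, 15.9, 11.3]
ee_rot: [-0.002, 0.997, -0.04, -0.062]
force: [-2.1, -0.2, 3.6]
grip_width: 0.564
grip_force: 84.7
time_s: 10.0
eef_pos: [419.6, 15.9, 9.3]
ee_rot: [-0.002, 0.997, -0.04, -0.062]
force: [-2.5, 0.7, 5.8]
grip_width: 0.565
grip_force: 85.5
time_s: 10.2
eef_pos: [419.7, 15.9, 8.8]
ee_rot: [-0.002, 0.997, -0.04, -0.063]
force: [-10.1, 0.5, 31.9]
grip_width: 0.568
grip_force: 100.0
```

```bash
python3 -m jog '[[0,0,-0.002,0,0,0,0.04],[0,0,0,0,0,0,0.04]]' 20
python3 -m jog '[[0,0,0,0,0,0,0.055],[0,0,0,0,0,0,0.06],[0,0,0,0,0,0,0.065],[0,0,0,0,0,0,0.07],[0,0,0,0,0,0,0.075]]' 
python3 -m jog '[[-0.004,0,-0.02,0,0.06,0,0.0854],[-0.006,0,-0.04,0,0.07,0,0.0854],[0.04,0,-0.045,0,0,0,0.0854],[0.02,0,-0.045,0,0,0,0.0854],[0,0,0,0,0,0,0.0854]]'
python3 - <<'E'
from h import *
T=pose();print(T);np.save('T5.npy',T);snap('wrist','w5.png');snap('top','t5.png')
E
```

```text
time_s: 10.4
eef_pos: [420.1, 15.9, 9.6]
ee_rot: [-0.002, 0.997, -0.04, -0.062]
force: [-2.5, 0.8, 4.0]
grip_width: 0.565
grip_force: 85.0
time_s: 10.9
eef_pos: [419.9, 15.9, 9.1]
ee_rot: [-0.002, 0.997, -0.04, -0.063]
force: [-0.7, -0.4, 0.7]
grip_width: 0.879
grip_force: 0.0
time_s: 11.4
eef_pos: [471.8, 11.4, 157.7]
ee_rot: [0.002, 0.999, -0.04, 0.008]
force: [0.5, -1.1, 0.2]
grip_width: 0.997
grip_force: 0.0
[[  0.9967  -0.08     0.0161 471.7714]
 [ -0.08    -0.9968  -0.0038  11.4233]
 [  0.0163   0.0025  -0.9999 157.7031]
 [  0.       0.       0.       1.    ]]
```

View pics/w5.png

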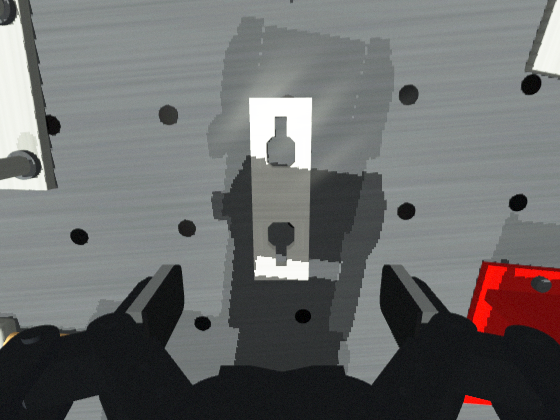

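Plate lies flat, with corners at about (249,98), (312,97), (309,279) and (255,280).

Run:
```python
from h import *
T=np.load('T5.npy');g=cv2.imread('pics/w5.png',0)
p0=np.float32([[249.5,98],[311.5,97.5],[309,279.5],[255.5,279.5]]).reshape(-1,1,2)
p=cv2.cornerSubPix(g,p0.copy(),(4,4),(-1,-1),(3,50,.01)).reshape(-1,2);print(p)
for q in(p,p0.reshape(-1,2)):
    W=np.array([onz('wrist',*a,10,T) for a in q]);m=W.mean(0)
    d=(W[0]+W[1]-W[2]-W[3])/2;w=(W[1]+W[2]-W[0]-W[3])/2
    print(m,np.linalg.norm(d),np.linalg.norm(w),np.degrees(np.arctan2(d[1],d[0])),np.degrees(np.arctan2(w[0],-w[1])))
    print('tool',T[:3,:3].T@(m-[0,0,5]-T[:3,3]))
print('toolyaw',np.degrees(np.arctan2(T[1,0],T[0,0])))
```

```text
[[248.5858  97.4141]
 [311.4442  97.2367]
 [307.4176 279.7216]
 [254.4007 277.0702]]
[475.499  11.419  10.   ] 158.7026713756997 49.47573407385041 -4.421957238789395 -6.191337824550709
tool [  1.2259  -0.6757 152.7421]
[474.7145  10.6845  10.    ] 159.51089332729177 49.37344649345081 -4.1261316076556245 -4.490163092973043
tool [  0.5028   0.1192 152.7323]
toolyaw -4.588556757611898
```

```bash
python3 -m jog '[[0.003,0.0005,0,-0.0025,-0.016,0,0.0854],[0,0,0.045,0,0,0,0.0854],[0,0,0.045,0,0,0,0.07],[0,0,0.035,0,0,0,0.065],[0,0,0,0,0,0,0.065]]' 80
python3 - <<'E'
from h import *
T=pose();print(T);m=np.array([474.9,10.8,5]);print(T[:3,:3].T@(m-T[:3,3]))
E
```

```text
time_s: 12.0
eef_pos: [465.8, 11.8, 23.1]
ee_rot: [0.001, 0.999, -0.04, -0.011]
force: [0.3, 0.0, 0.8]
grip_width: 0.763
grip_force: 0.0
[[  0.9965  -0.0803  -0.0223 465.8111]
 [ -0.0803  -0.9968  -0.0001  11.7959]
 [ -0.0222   0.0019  -0.9998  23.0714]
 [  0.       0.       0.       1.    ]]
[ 9.5389  0.2281 17.8643]
```

```bash
python3 -m jog '[[0.009,0,0,0,0.022,0,0.065],[0,0,0,0,0,0,0.065]]'
python3 - <<'E'
from h import *
T=pose();print(T);m=np.array([474.9,10.8,5]);print(T[:3,:3].T@(m-T[:3,3]))
E
```

```text
time_s: 12.2
eef_pos: [480.0, 10.1, 29.0]
ee_rot: [0.002, 0.999, -0.04, 0.007]
force: [-0.1, 0.4, -0.2]
grip_width: 0.763
grip_force: 0.0
[[  0.9967  -0.0801   0.0147 479.9838]
 [ -0.0801  -0.9968  -0.005   10.0837]
 [  0.015    0.0039  -0.9999  28.9834]
 [  0.       0.       0.       1.    ]]
[-5.4842 -0.3991 23.9024]
```

```bash
python3 -m jog '[[0,0,0,0,0,0,0.065],[0,0,0,0,0,0,0.065]]'
python3 - <<'E'
from h import *
T=pose();print(T);m=np.array([474.9,10.8,5]);print(T[:3,:3].T@(m-T[:3,3]))
E
```

```text
time_s: 12.4
eef_pos: [478.7, 10.4, 28.4]
ee_rot: [0.002, 0.999, -0.04, 0.006]
force: [-0.3, -0.8, 0.5]
grip_width: 0.761
grip_force: 0.0
[[  0.9967  -0.08     0.0124 478.7281]
 [ -0.08    -0.9968  -0.0047  10.3611]
 [  0.0127   0.0037  -0.9999  28.4402]
 [  0.       0.       0.       1.    ]]
[-4.1488 -0.2174 23.3886]
```

```bash
python3 -m jog '[[-0.004,0,0,0.004,-0.012,0,0.065],[0,0,0.01,0,0,0,0.065],[0,0,0.006,0,0,0,0.065],[0,0,0,0,0,0,0.065],[0,0,0,0,0,0,0.065]]'
python3 - <<'E'
from h import *
T=pose();print(T);m=np.array([474.9,10.8,5]);print(T[:3,:3].T@(m-T[:3,3]))
E
```

```text
time_s: 12.9
eef_pos: [474.1, 10.8, 11.0]
ee_rot: [-0.0, 0.999, -0.04, -0.001]
force: [-0.3, 0.7, 0.2]
grip_width: 0.762
grip_force: 0.0
[[  0.9968  -0.0801  -0.0017 474.1115]
 [ -0.0801  -0.9968   0.0008  10.7811]
 [ -0.0018  -0.0007  -1.      11.043 ]
 [  0.       0.       0.       1.    ]]
[ 0.795  -0.0778  6.0416]
```

```bash
python3 -m jog '[[0.0008,0,0.0015,0,0.0015,0,0.065],[0,0,0,0,0,0,0.055],[0,0,0,0,0,0,0.04],[0,0,0,0,0,0,0.04],[0,0,0,0,0,0,0.04]]' 80
python3 -m jog '[[0,0,0,0,0,0,0.04],[0,0,0,0,0,0,0.04]]'
python3 - <<'E'
from h import *
T=pose();print(T);np.save('T6.npy',T);snap('wrist','w6.png')
E
```

```text
time_s: 13.4
eef_pos: [475.2, 10.7, 10.5]
ee_rot: [-0.0, 0.999, -0.04, 0.0]
force: [-3.0, 0.2, 8.2]
grip_width: 0.556
grip_force: 82.5
time_s: 13.6
eef_pos: [475.1, 10.7, 10.5]
ee_rot: [-0.0, 0.999, -0.04, 0.0]
force: [-3.2, -0.1, 8.5]
grip_width: 0.555
grip_force: 82.5
[[  0.9968  -0.0799   0.0008 475.1321]
 [ -0.0799  -0.9968   0.0004  10.6749]
 [  0.0008  -0.0004  -1.      10.5028]
 [  0.       0.       0.       1.    ]]
```

```bash
python3 -m jog '[[0,0,-0.02,0,0,0,0.04],[0,0,-0.04,0,0,0,0.04],[0,0,-0.045,0,0,0,0.04],[0,0,-0.045,0,0,0,0.04],[0,0,-0.045,0,0,0,0.04]]' 
python3 -m jog '[[0.01,-0.025,-0.025,0,0,0,0.04],[0.015,-0.035,0,0,0,0,0.04],[0.015,-0.035,0,0,0,0,0.04],[0.015,-0.03,0,0,0,0,0.04],[0,0,0,0,0,0,0.04]]' 
python3 -m jog '[[0,0,0,0,0,0,0.04],[0,0,0,0,0,0,0.04]]'
python3 - <<'E'
from h import *
T=pose();print(T);np.save('T7.npy',T);snap('wrist','w7.png')
w=cv2.imread('pics/w7.png')
cv2.imwrite('pics/c7.png',cv2.resize(w[:300,:400],None,fx=2,fy=2,interpolation=2))
E
```

```text
time_s: 14.15
eef_pos: [474.4, 10.7, 206.7]
ee_rot: [-0.0, 0.999, -0.04, 0.0]
force: [1.8, -0.3, -2.0]
grip_width: 0.555
grip_force: 83.6
time_s: 14.65
eef_pos: [540.4, 133.6, 229.2]
ee_rot: [-0.001, 0.999, -0.038, -0.0]
force: [0.2, -0.6, -2.5]
grip_width: 0.556
grip_force: 83.7
time_s: 14.85
eef_pos: [539.4, 130.1, 229.8]
ee_rot: [-0.0, 0.999, -0.04, -0.0]
force: [-0.9, 0.4, -2.5]
grip_width: 0.555
grip_force: 83.7
[[  0.9967  -0.0808  -0.0002 539.3705]
 [ -0.0808  -0.9967   0.0004 130.1038]
 [ -0.0002  -0.0003  -1.     229.79  ]
 [  0.       0.       0.       1.    ]]
```

View pics/c7.png

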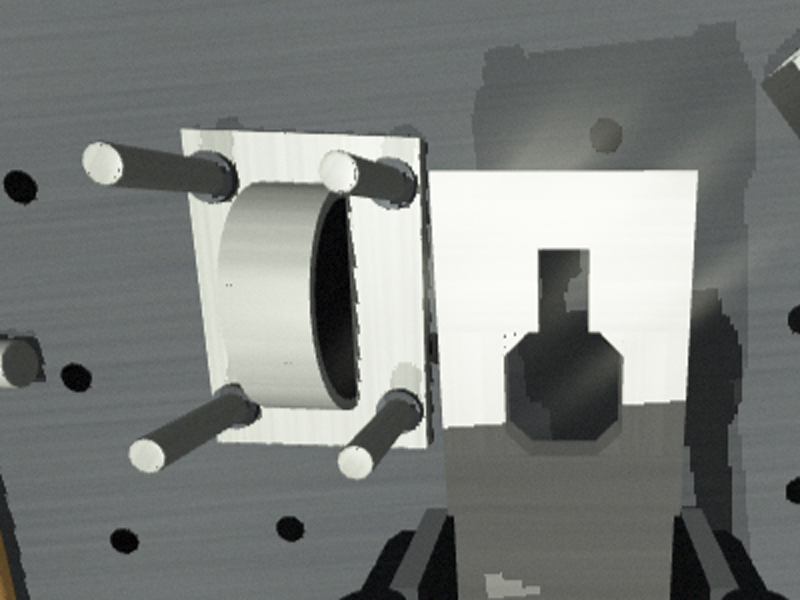

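Pin tops in full pixels: (51.5,81.5), (169.5,86), (73.5,228), (177.5,231). The held plate's far end is at v=85, u 215–348.5.

Run:
```python
from h import *
T=np.load('T7.npy')
P=np.array([onz('wrist',*p,95,T) for p in[(51.5,81.5),(169.5,86),(73.5,228),(177.5,231)]]);m=P.mean(0)
print(P,m)
dx=P[0]+P[1]-P[2]-P[3];dy=P[0]+P[2]-P[1]-P[3];print(np.linalg.norm(dx)/2,np.linalg.norm(dy)/2,np.degrees(np.arctan2(dx[1],dx[0])),np.degrees(np.arctan2(-dy[0],dy[1])))
print('crown rel tool',T[:3,:3].T@(m-T[:3,3]))
for p in[(215,85),(348.5,85)]:print(T[:3,:3].T@(onz('wrist',*p,229.3,T)-T[:3,3]))
```

```text
[[644.4214 293.3087  95.    ]
 [634.1022 206.2549  95.    ]
 [529.3224 306.8267  95.    ]
 [519.447  219.8933  95.    ]] [581.8232 256.5709  95.    ]
115.67679790773612 87.57761904284884 -6.740949392741586 -6.620663153901927
crown rel tool [  32.1351 -129.4372  134.8252]
[ 79.9728 -24.4977   0.4783]
[79.9158 24.9396  0.4618]
```

```bash
python3 -m jog '[[0.006,-0.0255,0,0,0,0.012,0.04],[0.008,-0.032,0,0,0,0.012,0.04],[0.008,-0.032,0,0,0,0.012,0.04],[0.007,-0.025,0,0,0,0,0.04],[0.0025,-0.015,0,0,0,0,0.04]]' 
python3 -m jog '[[0,0,0.03,0,0,0,0.04],[0,0,0.04,0,0,0,0.04],[0,0,0.03,0,0,0,0.04],[0,0,0,0,0,0,0.04],[0,0,0,0,0,0,0.04]]' 
python3 -m jog '[[0,0,0,0,0,0,0.04],[0,0,0,0,0,0,0.04]]'
python3 - <<'E'
from h import *
T=pose();print(T,np.degrees(np.arctan2(T[1,0],T[0,0])));np.save('T8.npy',T);snap('wrist','w8.png')
w=cv2.imread('pics/w8.png')
cv2.imwrite('pics/c8.png',cv2.resize(w[:300,80:480],None,fx=2,fy=2,interpolation=2))
print(T[:3,:3].T@(np.array([581.8,256.6,79.5])-T[:3,3]))
E
```

```text
time_s: 15.4
eef_pos: [584.4, 257.2, 229.9]
ee_rot: [-0.0, 0.998, -0.058, 0.0]
force: [0.4, -0.3, -2.6]
grip_width: 0.554
grip_force: 83.7
time_s: 15.9
eef_pos: [584.6, 256.0, 131.3]
ee_rot: [-0.0, 0.998, -0.059, 0.001]
force: [1.0, -0.4, -1.8]
grip_width: 0.558
grip_force: 83.6
time_s: 16.1
eef_pos: [584.9, 256.5, 132.0]
ee_rot: [-0.001, 0.998, -0.058, 0.002]
force: [-0.4, -0.1, -2.1]
grip_width: 0.556
grip_force: 83.6
[[  0.9932  -0.1161   0.0036 584.857 ]
 [ -0.1161  -0.9932   0.0013 256.5226]
 [  0.0034  -0.0017  -1.     132.0425]
 [  0.       0.       0.       1.    ]] -6.667854100456651
[-3.2247  0.3665 52.5313]
```

View pics/c8.png

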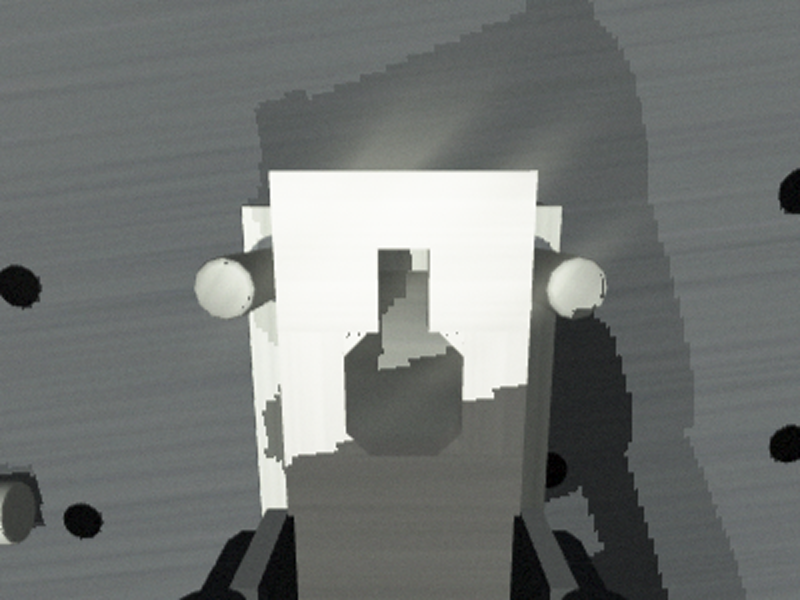

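Far pin tops are at full pixels (192,143.5) and (368.5,143.5), symmetric about the plate (u 215–348).

Run:
```python
from h import *
T=np.load('T8.npy')
P=np.array([onz('wrist',*p,95,T) for p in[(192,143.5),(368.5,143.5)]]);print(P)
t=(P-T[:3,3])@T[:3,:3];print(t,'crown tool',t.mean(0)-[58,0,0])
c=P.mean(0)-58*np.array([np.cos(-.1166),np.sin(-.1166),0]);print(c)
for p in[(215,85),(348.5,85)]:print(T[:3,:3].T@(onz('wrist',*p,131.5,T)-T[:3,3]))
```

```text
[[644.9013 294.1702  95.    ]
 [634.6203 207.0991  95.    ]]
[[ 55.14   -44.3021  37.3058]
 [ 55.0386  43.3736  37.1578]] crown tool [-2.9107 -0.4642 37.2318]
[582.1546 257.3821  95.    ]
[ 80.0027 -24.5386   0.8572]
[79.9413 25.0288  0.7735]
```

```bash
python3 -m jog '[[-0.003,0,0,-0.001,-0.0035,0,0.04],[0,0,0.012,0,0,0,0.04],[0,0,0.018,0,0,0,0.04],[0,0,0.013,0,0,0,0.04],[0,0,0,0,0,0,0.04]]' 
python3 -m jog '[[0,0,0,0,0,0,0.04],[0,0,0,0,0,0,0.04],[0,0,0,0,0,0,0.04]]'
python3 - <<'E'
from h import *
T=pose();print(T,np.degrees(np.arctan2(T[1,0],T[0,0])))
print(T[:3,:3].T@(np.array([582,256.9,79.5])-T[:3,3]))
E
```

```text
time_s: 16.65
eef_pos: [579.8, 256.6, 84.4]
ee_rot: [0.001, 0.998, -0.058, -0.004]
force: [-0.0, -0.1, -1.7]
grip_width: 0.556
grip_force: 83.6
time_s: 16.95
eef_pos: [581.3, 257.0, 87.8]
ee_rot: [-0.0, 0.998, -0.058, -0.001]
force: [0.5, -0.6, -1.3]
grip_width: 0.558
grip_force: 83.6
[[  0.9933  -0.1159  -0.0018 581.3359]
 [ -0.1159  -0.9933   0.0003 256.9615]
 [ -0.0018  -0.0001  -1.      87.7759]
 [  0.       0.       0.       1.    ]] -6.654086749636533
[ 0.682  -0.0151  8.2747]
```

```bash
python3 -m jog '[[0.0005,0,0.003,0,0.0015,0,0.04],[0,0,0.002,0,0,0,0.04],[0,0,0,0,0,0,0.04],[0,0,0,0,0,0,0.04]]' 
python3 -m jog '[[0,0,0.001,0,0,0,0.04],[0,0,0,0,0,0,0.04],[0,0,0,0,0,0,0.04]]'
python3 - <<'E'
from h import *
T=pose();print(T)
print(T[:3,:3].T@(np.array([582,256.9,79.5])-T[:3,3]))
E
```

```text
time_s: 17.35
eef_pos: [581.4, 256.8, 82.0]
ee_rot: [0.0, 0.998, -0.058, -0.001]
force: [-0.7, -0.0, -2.0]
grip_width: 0.555
grip_force: 83.6
time_s: 17.65
eef_pos: [581.5, 256.8, 81.0]
ee_rot: [0.0, 0.998, -0.058, -0.001]
force: [1.1, 0.2, -1.3]
grip_width: 0.555
grip_force: 83.6
[[  0.9933  -0.1159  -0.0016 581.4842]
 [ -0.1159  -0.9933  -0.0002 256.7768]
 [ -0.0016   0.0004  -1.      81.0462]
 [  0.       0.       0.       1.    ]]
[ 0.5004 -0.1827  1.5453]
```

```bash
python3 -m jog '[[0.0005,0,0.0007,0,0.0015,0,0.04],[0,0,0,0,0,0,0.04],[0,0,0,0,0,0,0.04]]' 
python3 -m jog '[[0,0,0.0006,0,0,0,0.04],[0,0,0,0,0,0,0.04],[0,0,0,0,0,0,0.04]]'
python3 -m jog '[[0,0,0.0005,0,0,0,0.04],[0,0,0,0,0,0,0.04],[0,0,0,0,0,0,0.04]]'
python3 - <<'E'
from h import *
T=pose();print(T)
print(T[:3,:3].T@(np.array([582,256.9,79.5])-T[:3,3]))
E
```

```text
time_s: 17.95
eef_pos: [582.0, 256.7, 80.3]
ee_rot: [0.0, 0.998, -0.058, -0.0]
force: [0.3, -0.3, -2.0]
grip_width: 0.557
grip_force: 83.6
time_s: 18.25
eef_pos: [582.0, 256.7, 79.7]
ee_rot: [0.0, 0.998, -0.058, -0.0]
force: [0.1, -0.3, -2.4]
grip_width: 0.552
grip_force: 83.6
time_s: 18.55
eef_pos: [582.0, 256.8, 79.6]
ee_rot: [0.0, 0.998, -0.058, 0.0]
force: [-1.4, -0.3, 2.5]
grip_width: 0.552
grip_force: 84.1
[[  0.9933  -0.1159   0.0001 582.0037]
 [ -0.1159  -0.9933  -0.0003 256.76  ]
 [  0.0002   0.0003  -1.      79.578 ]
 [  0.       0.       0.       1.    ]]
[-0.0199 -0.1386  0.078 ]
```

```bash
python3 -m jog '[[0,0,0,0,0,0,0.04],[0,0,0,0,0,0,0.04]]' 20
python3 -m jog '[[0,0,0,0,0,0,0.05],[0,0,0,0,0,0,0.052],[0,0,0,0,0,0,0.054],[0,0,0,0,0,0,0.056],[0,0,0,0,0,0,0.06]]'
python3 -m jog '[[0,0,0,0,0,0,0.065],[0,0,0,0,0,0,0.07],[0,0,0,0,0,0,0.075],[0,0,0,0,0,0,0.075],[0,0,0,0,0,0,0.075]]'
python3 - <<'E'
from h import *
T=pose();np.save('T9.npy',T);snap('wrist','w9.png');snap('scene','s9.png')
w=cv2.imread('pics/w9.png');s=cv2.imread('pics/s9.png')
cv2.imwrite('pics/c9.png',np.vstack([w[:300,80:480],cv2.resize(s[150:225,280:380],(400,300),interpolation=2)]))
E
```

```text
time_s: 18.75
eef_pos: [582.0, 256.8, 79.6]
ee_rot: [0.0, 0.998, -0.058, 0.0]
force: [-2.5, -1.6, 5.3]
grip_width: 0.558
grip_force: 84.3
time_s: 19.25
eef_pos: [582.0, 256.7, 79.2]
ee_rot: [0.0, 0.998, -0.058, -0.0]
force: [0.3, 0.3, 0.3]
grip_width: 0.703
grip_force: 0.0
time_s: 19.75
eef_pos: [582.0, 256.8, 79.2]
ee_rot: [0.0, 0.998, -0.058, -0.0]
force: [-0.5, -0.1, 0.1]
grip_width: 0.88
grip_force: 0.0
```

View pics/c9.png

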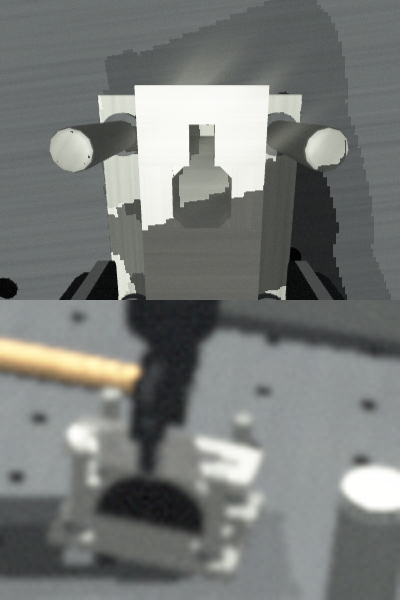

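The plate sits where it was held: far end at v=85, u 215–348, the same as in the grip, so it's level to about 1°. I'm now past the limit of 10 views (11 so far), so the remaining checks use numbers only. Retreating straight up.

```bash
python3 -m jog '[[0,0,-0.005,0,0,0,0.075],[0,0,-0.01,0,0,0,0.075],[0,0,-0.02,0,0,0,0.075],[0,0,-0.03,0,0,0,0.075],[0,0,-0.04,0,0,0,0.075]]'
python3 -m jog '[[0,0,-0.035,0,0,0,0.075],[0,0,0,0,0,0,0.075],[0,0,0,0,0,0,0.075],[0,0,0,0,0,0,0.075],[0,0,0,0,0,0,0.075]]'
python3 - <<'E'
from h import *
T=pose();print(T[:3,3]);im=snap('wrist','w10.png');g=cv2.cvtColor(im,cv2.COLOR_RGB2GRAY)
y=np.array([np.cos(-.1166),np.sin(-.1166),0]);w=np.array([-y[1],y[0],0]);c=np.array([582,256.9,79])
p0=np.float32([proj('wrist',c+a*80*y+b*25*w,T) for a,b in((1,1),(1,-1),(-1,-1),(-1,1))]);print(p0)
p=cv2.cornerSubPix(g,p0.copy().reshape(-1,1,2),(4,4),(-1,-1),(3,50,.01)).reshape(-1,2);print(p)
W=np.array([onz('wrist',*a,79,T) for a in p])
print(((W-c)@np.column_stack([y,w])))
for a in range(4):
    u,v=p0[a].round().astype(int); print(g[v-5:v+6,u],g[v,u-5:u+6])
E
```

```text
time_s: 20.35
eef_pos: [581.4, 256.6, 185.0]
ee_rot: [0.0, 0.998, -0.058, -0.001]
force: [0.6, 1.3, 0.8]
grip_width: 0.882
grip_force: 0.0
time_s: 20.85
eef_pos: [581.6, 256.7, 218.0]
ee_rot: [0.001, 0.998, -0.058, -0.001]
force: [-0.1, 0.6, -1.0]
grip_width: 0.881
grip_force: 0.0
[581.5939 256.6597 218.0308]
[[247.9329  96.8412]
 [313.1819  96.7877]
 [308.5471 283.5155]
 [253.1693 283.6222]]
[[248.6748  97.9389]
 [313.4006  97.6767]
 [309.2643 283.7868]
 [254.9846 285.6263]]
[[ 79.2008  24.4548]
 [ 79.3529 -25.1847]
 [-80.2754 -25.654 ]
 [-82.0302  23.4093]]
[126 128 130 134 135 137 134 139 193 234 239] [122 131 130 133 135 137 202 203 204 207 206]
[116 109 117 116 116 196 250 253 253 253 253] [198 197 195 196 199 196 122 121 119 121 121]
[173 198 200 202 199 110  56  63  60  62  65] [166 166 163 167 163 110  64  62  59  61  60]
[130 126 121 127 126 126 127 128 128 131  72] [128 127 128 124 128 126 191 188 188 191 191]
```

Run:
```python
from h import *
T=pose();g=cv2.imread('pics/w10.png',0).astype(float)
y=np.array([np.cos(-.1166),np.sin(-.1166),0]);w=np.array([-y[1],y[0],0]);c=np.array([581.6,256.9,79])
def edge(a,b):   # subpixel step across the long edge
    q=proj('wrist',c+a*y+b*w,T);v=int(round(q[1]));u0=int(round(q[0]));s=g[v,u0-6:u0+8];d=abs(np.diff(s));k=d.argmax()
    return u0-6+k+.5,d[k],q[0]
for a in range(75,-80,-10):
    l,dl,pl=edge(a,25);r,dr,pr=edge(a,-25);print(a,'width',r-l,'pred %.2f'%(pr-pl),'resid L %.1f R %.1f'%(l-pl,r-pr),int(dl),int(dr))
```

```text
75 width 65.0 pred 64.81 resid L 0.2 R 0.4 12 13
65 width 67.0 pred 64.10 resid L -1.2 R 1.7 70 59
55 width 69.0 pred 63.41 resid L -2.6 R 3.0 132 112
45 width 71.0 pred 62.73 resid L -2.9 R 5.4 15 11
35 width 67.0 pred 62.07 resid L -4.3 R 0.7 2 132
25 width 61.0 pred 61.42 resid L 0.4 R -0.0 107 46
15 width 58.0 pred 60.78 resid L 3.1 R 0.3 53 22
5 width 61.0 pred 60.16 resid L -0.3 R 0.6 24 22
-5 width 59.0 pred 59.55 resid L 0.4 R -0.1 32 17
-15 width 61.0 pred 58.95 resid L -1.9 R 0.1 47 22
-25 width 66.0 pred 58.36 resid L -4.2 R 3.4 85 31
-35 width 59.0 pred 57.79 resid L -0.5 R 0.7 94 49
-45 width 57.0 pred 57.22 resid L 0.2 R -0.0 61 102
-55 width 52.0 pred 56.67 resid L -0.1 R -4.8 25 54
-65 width 55.0 pred 56.13 resid L 1.6 R 0.5 73 136
-75 width 56.0 pred 55.59 resid L 0.3 R 0.7 122 102
```

```bash
python3 -c "
from h import *
print(finish_job())"
```

```text
the job is handed in; nothing more can be done
None
```

The plate came off the screw, was laid flat and released, then regripped by its middle and left on the crown; I handed in at about 21 s. Last measurement: straight across, within about 1 mm of centre and level to about 1°, with the gripper clear; I viewed 11 pictures against the limit of 10, and the fingertips pressed the bench once at about 32 N.

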